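Stow the paint tin in the roller-catch cupboard

TASK

Put the red paint tin away in the little bench cupboard: pull its door open through the roller catch, stand the tin gently upright in the rack on the inside of the door, let go of it, and push the door home until the catch snaps and holds it shut. Do not slam the door and never press or pull it harder than 25 N, or the glazing cracks; leave the bollards and the hammer where they are.

Things in the scene. Friction and masses are not known exactly. Their poses are not given: they have to be found in the camera images.
- cabinet: Blue bench cupboard, fixed to the bench, 160 deep (x) x 220 wide (y) x 150 high mm. Origin: centre of its underside. Its x axis points from the open front, where the door is, to the back; at yaw 0 it points away from the robot. Top of the cupboard 150 mm above the bench.
- door (a joint): Opening angle of the glazed wooden door, rad: 0 fully shut (a hard stop, and how it starts); grows as the free edge swings out to the robot; stop at 2.0. Vertical hinge on the cupboard's left (+y) side. Door 216 mm wide, 12 mm thick, lower edge 8 mm, upper edge 142 mm above the bench, 0.45 kg; off the catch it swings freely with a little drag and stays where it is left.
- catch_place (a point): Where the roller catch sits, inside the jamb on the free-edge side, 75 mm above the bench. Force at the handle: reopening takes about 7 to 11 N; shutting about 12 to 16 N, felt over the last 9 mm of handle travel, then dropping off as the strike passes the roller. That snap point, 1.5 to 3 mm of handle travel before shut, varies and is only felt; past it the spring pulls the door home.
- door_hinge (a point): Point on the hinge line, 124 mm above the bench. Turns with the door: its x axis is the normal of the door pointing inwards, its -y axis runs along the door from the hinge to the free edge. The outer face of the door lies at x = -13 mm, the inner face at x = -1 mm.
- door_handle (a point): Middle of the steel bar handle, at (-48, -165, 0) mm in the frame of door_hinge, 124 mm above the bench; axes as door_hinge. The bar is level, along the door (y), 11 mm in diameter, 70 mm long, its axis 35 mm out from the outer face (29 mm free gap behind it), on two 8 mm posts 60 mm apart. Can be hooked from above.
- handle (a joint): How far the bar handle flexes on its springy mount, m: 0 unloaded, positive when pulled outwards, negative when pushed towards the door; 1 mm for 25 N of net push or pull along the door's normal. Pinching the bar does not flex it. Too small a motion to read through the noise: read the force at the wrist instead.
- rack (a point): Centre of the floor of the square aluminium rack inside the door, at (40, -85) mm in the frame of door_hinge, 30 mm above the bench; axes as door_hinge. Inside 66 x 66 mm, walls 22 mm high and 3 mm thick, open on top. With the door wide open it is loaded from above; fingers have room on the hinge and free-edge sides of the tin, not between tin and door.
- tin: Red enamel paint tin with a steel lid, upright cylinder 54 mm in diameter, 80 mm high, about 0.25 kg. Origin: centre of its underside, z up.
- bollard_a: Turned cherry-wood bollard, 42 mm in diameter, 62 mm high, standing loose near the tin; a bystander. Origin: centre of its underside.
- bollard_b: Like bollard_a.
- bollard_c: Like bollard_a.
- hammer: Copper-headed rivet hammer lying on the bench, 240 mm long; a bystander. Origin: underside, near the middle.
Not all that is in view belongs to the job. What is shaped like the tin but purple is not meant.

How it is judged:
By the outcome, as a careful person would: the job done as asked, in the order asked, and still so for the second after the job is handed in, with the robot touching nothing.
It also fails if it takes over 72 s, if anything falls off the work surface, if the arm or the gripper's body presses on something with over 40 N, if the wrist force passes 120 N, or if a joint passes its speed limit or range.

ROBOT

A 6-joint arm with a two-finger parallel gripper is mounted at the origin on the work surface. World frame = base frame: x ahead of the robot, y to its left, z up, the work surface at z = 0. Lengths are in m, angles in degrees, forces in N, time in s.
With the tool pointing down it reaches from about 0.325 to 0.85 m from the base axis. Payload 4.4 kg.
Tool frame: the origin (TCP) lies on the front face of the gripper's body, between the roots of the fingers; the fingertips stand 97 mm ahead of it and the grasp point (between the pads) lies 78 mm ahead of it; z points along the fingers, y is the line along which they close (so a half turn about z gives the same grasp; the last joint's range is limited). The gripper opens to 94 mm and grips with 3 to 60 N. Pads are 16 mm wide; open, the fingers measure 119 mm over their backs; the gripper's body (75 mm by 177 mm) begins 78 mm behind the grasp point.
Start: joints at [67.81, 11.837, 88.321, -0, 79.842, -8.623], TCP at [0.135, 0.559, 0.303] pointing down, gripper open.
Joint ranges: [-156.59, 156.59], [-49.26, 127.26], [12.9, 141.05], [-63.56, 243.56], [4.71, 150.69], [-161.64, 161.64]. Speed limits (degrees/s): [159.86, 159.86, 180, 180, 180, 180].

INTERFACE

Orientations are given as a 3x3 rotation matrix whose columns are the frame's x, y, z axes.
In Python, from plant import env gives the robot as it stands.
- The arm moves only by the shell command python3 -m pendant 'ROWS' [FORCE]. ROWS is JSON, a list that holds one entry, the list of rows, each a list of 7 numbers: the shift along the tool's x, y, z in m, then the turn, a rotation vector about the tool's x, y, z in rad, then the opening, from -1 (shut) to 1 (fully open). A call has 1 to 5 rows; each row shifts and turns the commanded pose from where the row before left it, along the tool's axes as they then stand; what a row does not reach is not made up. A row lasts 1/10 s, in which the tool goes at most 50 mm and 8.59 degrees, less where a joint would pass 70% of its speed; a pose out of reach is approached as far as the arm can. A call is refused whole if a number of a shift passes 0.05 or a number of a turn 0.15, either way. A call with a gripper value outside its range is refused whole. The fingers move at their own pace and stop on an object; FORCE is the grip in N (left out, the last holds). Time passes only in rows, so rows that do not move let the fingers close. It gives the time, the measured TCP pose, the force, the opening and the grip force at its end, in the units of the state.
- env.observe(): the state, without advancing time (a new reading comes with each control period).
- env.snapshot(name): name is "side" or "top"; returns the picture (420x560x3 uint8, red, green, blue); there is no depth.
- env.get_calibration(name): a dict with "fx", "fy", "cx", "cy" (pixels), "R" (3x3) and "t" (3): a world point X has camera coordinates R X + t. Camera axes: x right, y down, z forward; pixel columns grow to the right and rows downward; lengths in m; the calibration is good to about 2 mm. A picture is of the moment at which its call begins. get_calibration takes no time and is no camera call.
- env.job_done(): hands the job in; it is judged then, once.
Trained networks look in the newest picture that a camera, given by its name, has taken for a name from the list of things; names that differ only in an ending like _2 or _b are one class to them, and where a whole thing is asked for, a point or a joint stands for the part that bears it (a point fixed in the world has none). Each returns a list of dicts, best first, with "conf" (0 to 1); they miss things now and then, are a little off and sometimes report something else, mostly with a low value. They report only what shows in the picture. A call takes as long as a camera call. They do not tell look-alikes from the thing itself.
- env.masks_of(query, camera): "pixels" (420x560 bool, what is visible of it) and "extent" ([left, top, right, bottom] as shares, 0 to 1, of the picture: columns of its width, rows of its height, round what is visible of it).
- env.tip_of(query, camera): "xy" ([column, row] as shares, 0 to 1, of the picture: columns of its width, rows of its height: a listed point, or the origin of a listed thing).
The state is a dict: "time": time; "joint_positions": joint angles; "joint_velocities": joint speeds; "effort": joint torques, N m; "eef_pos": TCP position; "tool_rot": TCP orientation; "ft_force": force on the tool from outside, world axes, zero at the start; "torque": the same for the moment, N m; "finger_gap": finger opening in m; "gripper_force": force on a finger pad.
Only numpy, scipy, OpenCV 4.12 (cv2) and the standard library are available. Lean on these libraries where they do the work, as an engineer would, in place of code of your own. Each camera call takes 0.05 s, during which the arm holds its last target. There are 200 camera calls.

## Working session

There is one attempt and no reset: what is moved stays moved. The work goes in short steps, Python scripts to look and compute and a shell command to move; the robot and the scene stay as the last step left them, time stands still between calls to the robot, and variables do not carry over. Pictures are saved under pics/ and viewed, at most 10 in all, crops included, and the job is handed in when it is done.

```bash
ls; mkdir -p pics
python3 - <<'E'
from plant import env
import cv2,numpy as np
for c in("side","top"):
    im=env.snapshot(c); cv2.imwrite(f"pics/{c}0.png",im[:,:,::-1])
    k=env.get_calibration(c); print(c,{a:np.round(b,3).tolist() for a,b in k.items()})
    for q in("tin","cabinet","door_hinge","door_handle","rack","catch_place","bollard_a","hammer"):
        print(q,[(np.round(np.array(d["xy"])*[560,420],1).tolist(),round(d["conf"],2)) for d in env.tip_of(q,c)][:5])
s=env.observe();print(s["time"],s["eef_pos"],np.round(s["tool_rot"],3),s["ft_force"],s["finger_gap"])
E
```

```text
pics
side {'fx': 405.674, 'fy': 405.674, 'cx': 275.867, 'cy': 215.927, 'R': [[0.875, 0.484, -0.014], [0.354, -0.658, -0.664], [-0.331, 0.576, -0.747]], 't': [-0.453, -0.117, 1.297]}
tin [([133.2, 326.6], 0.98), ([209.0, 325.0], 0.93), ([179.9, 303.9], 0.55)]
cabinet [([332.5, 243.6], 0.6)]
door_hinge [([333.1, 179.3], 0.85)]
door_handle [([284.6, 207.4], 0.65)]
rack []
catch_place [([298.0, 237.4], 0.81)]
bollard_a [([222.7, 260.2], 0.7), ([239.3, 300.3], 0.58)]
hammer [([270.9, 137.2], 0.74)]
top {'fx': 503.206, 'fy': 503.206, 'cx': 280.029, 'cy': 210.177, 'R': [[-0.017, -1.0, -0.014], [-0.991, 0.019, -0.133], [0.133, 0.011, -0.991]], 't': [0.014, 0.523, 1.282]}
tin [([393.6, 251.3], 0.9), ([390.9, 218.0], 0.9), ([431.4, 271.9], 0.76), ([210.3, 175.6], 0.43)]
cabinet [([260.3, 153.5], 0.75)]
door_hinge [([209.9, 174.0], 0.82)]
door_handle [([278.2, 200.8], 0.75)]
rack [([247.6, 170.2], 0.69)]
catch_place [([284.8, 177.4], 0.87)]
bollard_a [([418.2, 188.7], 0.77), ([363.2, 206.0], 0.63), ([331.1, 245.6], 0.55)]
hammer [([129.4, 307.0], 0.83)]
0.9 [0.13490588 0.55894737 0.30266123] [[-0.972  0.235  0.   ]
 [ 0.235  0.972  0.   ]
 [-0.     0.    -1.   ]] [-0.32061853  0.39561293 -0.39215102] 0.09417741209966604
```

View pics/top0.png

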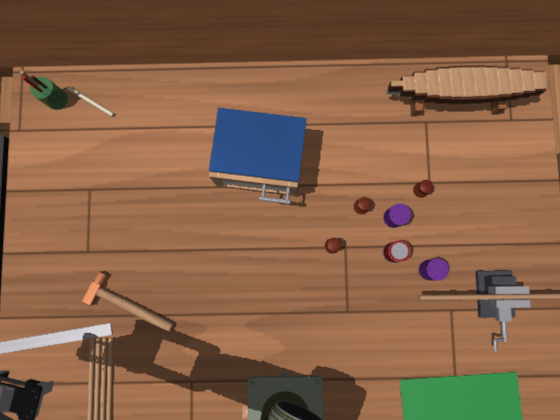

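View pics/side0.png

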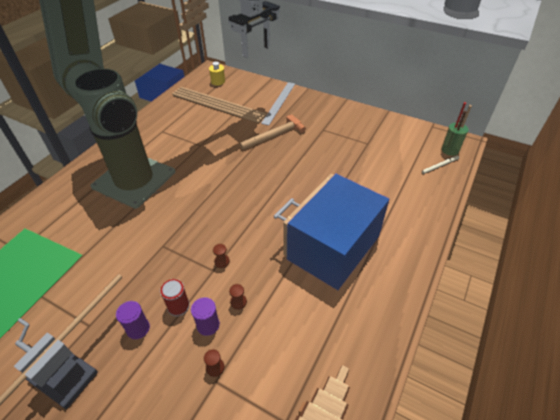

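The red tin with the steel lid is at top (399,251) and side (174,296). The purple look-alikes are at top (399,215) and (436,269), side (205,316) and (132,320). The red one is the target, and I'll confirm it in a crop. The cupboard handle is at top (276,200). The bollards are at top (334,245), (364,205) and (426,188).

```bash
cat > h.py <<'E'
from plant import env
import numpy as np,cv2
def cal(c):
    k=env.get_calibration(c); return k,np.array(k["R"]),np.array(k["t"])
def plane(c,uv,z):
    k,R,t=cal(c); d=R.T@np.array([(uv[0]-k["cx"])/k["fx"],(uv[1]-k["cy"])/k["fy"],1]); o=-R.T@t
    return o+d*(z-o[2])/d[2]
def proj(c,X):
    k,R,t=cal(c); p=R@np.asarray(X)+t; return np.array([k["fx"]*p[0]/p[2]+k["cx"],k["fy"]*p[1]/p[2]+k["cy"]])
E
python3 - <<'E'
from h import *
for c,z in(("side",1),("top",1)):
    im=cv2.imread(f"pics/{c}0.png")
    env.snapshot(c)
    for q,h in(("tin",.08),("bollard_a",.062)):
        for d in env.masks_of(q,c)[:5]:
            m=d["pixels"]; ys,xs=np.nonzero(m); b,g,r=im[m].mean(0)
            print(c,q,round(d["conf"],2),"px",xs.mean().round(),ys.mean().round(),"rgb",int(r),int(g),int(b),"xy@h/2",plane(c,(xs.mean(),ys.mean()),h/2).round(3)[:2])
# steel lid in the top view
    x0,y0=(370,190) if c=="top" else (100,260)
    cr=cv2.resize(im[y0:y0+100,x0:x0+140],None,fx=5,fy=5,interpolation=cv2.INTER_CUBIC)
    cv2.imwrite(f"pics/crop_{c}.png",cr)
hs=plane("top",(285,0),0)
for n,z,uvt,uvs in(("hinge",.124,(209.9,174),(333.1,179.3)),("handle",.124,(278.2,200.8),(284.6,207.4)),("catch",.075,(284.8,177.4),(298,237.4)),("cab",0,(260.3,153.5),(332.5,243.6))):
    print(n,plane("top",uvt,z).round(3),plane("side",uvs,z).round(3))
# blue top of cupboard corners
im=cv2.imread("pics/top0.png"); m=((im[:,:,0]>90)&(im[:,:,2]<50)).astype(np.uint8)
n,l,st,ce=cv2.connectedComponentsWithStats(m);i=1+st[1:,4].argmax()
cn=cv2.findContours((l==i).astype(np.uint8),0,1)[0][0]
ap=cv2.approxPolyDP(cn,6,True)[:,0]
print([(p.tolist(),plane("top",p,.15).round(3)[:2].tolist()) for p in ap])
E
```

```text
side tin 0.92 px 133.0 319.0 rgb 94 53 120 xy@h/2 [ 0.357 -0.384]
side tin 0.8 px 175.0 296.0 rgb 128 90 88 xy@h/2 [ 0.404 -0.291]
side tin 0.64 px 205.0 315.0 rgb 107 64 129 xy@h/2 [ 0.497 -0.297]
side bollard_a 0.82 px 220.0 255.0 rgb 101 57 41 xy@h/2 [ 0.427 -0.135]
side bollard_a 0.81 px 213.0 362.0 rgb 103 55 40 xy@h/2 [ 0.573 -0.375]
side bollard_a 0.7 px 237.0 296.0 rgb 102 57 42 xy@h/2 [ 0.531 -0.216]
top tin 0.97 px 434.0 270.0 rgb 95 49 117 xy@h/2 [ 0.361 -0.386]
top tin 0.92 px 397.0 252.0 rgb 134 94 93 xy@h/2 [ 0.409 -0.294]
top tin 0.77 px 397.0 216.0 rgb 96 49 118 xy@h/2 [ 0.503 -0.3  ]
top bollard_a 0.79 px 334.0 245.0 rgb 100 48 35 xy@h/2 [ 0.43  -0.134]
top bollard_a 0.49 px 363.0 206.0 rgb 99 45 32 xy@h/2 [ 0.532 -0.214]
hinge [0.605 0.175 0.124] [0.603 0.173 0.124]
handle [0.534 0.007 0.124] [0.536 0.018 0.124]
catch [ 0.602 -0.01   0.075] [ 0.594 -0.017  0.075]
cab [0.685 0.056 0.   ] [0.661 0.062 0.   ]
[([219, 108], [0.764, 0.148]), ([210, 170], [0.609, 0.17]), ([297, 181], [0.578, -0.039]), ([305, 119], [0.731, -0.062])]
```

View pics/crop_top.png

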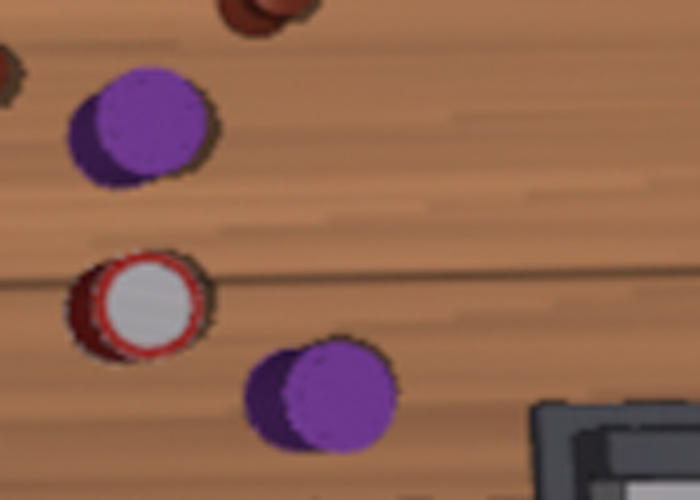

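The crop confirms it: the red tin with the grey steel lid is centred at crop (148,305), which is top (399.6,251). Both neighbours are plain purple. Next I'll refine the door pose and overlay it on the pictures.

```bash
cat >> h.py <<'E'
def door(h,psi,p):  # h hinge xy, psi yaw (rad) of the hinge frame, p (x,y,z) z=height
    c,s=np.cos(psi),np.sin(psi); return np.array([h[0]+c*p[0]-s*p[1],h[1]+s*p[0]+c*p[1],p[2]])
E
python3 - <<'E'
from h import *
from scipy.optimize import least_squares
# average several network readings
obs={}
for i in range(3):
  for c in("top","side"):
    env.snapshot(c)
    for q in("door_handle","door_hinge"):
        d=env.tip_of(q,c)
        if d: obs.setdefault((c,q),[]).append(np.array(d[0]["xy"])*[560,420])
for k,v in obs.items(): print(k,np.round(v,1).tolist())
# blue top corners with both views: minAreaRect-free line fit
P={"door_handle":(-.048,-.165,.124),"door_hinge":(0,0,.124)}
def f(x):
    r=[10*(x[2]-np.radians(-8.3))*20]
    for (c,q),v in obs.items(): r+=list(proj(c,door(x[:2],x[2],P[q]))-np.median(v,0))
    return r
s=least_squares(f,[.604,.174,-.145],loss="soft_l1"); print(s.x,np.degrees(s.x[2]),np.round(s.fun,1))
for c,(x0,y0) in(("top",(200,150)),("side",(255,150))):
    im=cv2.imread(f"pics/{c}0.png"); F=7 if c=="top" else 6
    w,h_=(110,75) if c=="top" else (110,95)
    cr=cv2.resize(im[y0:y0+h_,x0:x0+w],None,fx=F,fy=F,interpolation=cv2.INTER_CUBIC)
    def ln(a,b,col):
        p,q=[tuple(int(t) for t in (proj(c,door(s.x[:2],s.x[2],v))-[x0,y0]+.5)*F) for v in(a,b)]; cv2.line(cr,p,q,col,1)
    ln((-.048,-.13,.124),(-.048,-.2,.124),(0,255,0))
    ln((-.013,-.216,.142),(-.013,0,.142),(255,255,0)); ln((-.001,-.216,.142),(-.001,0,.142),(255,0,255))
    cv2.imwrite(f"pics/ov_{c}.png",cr)
a,b=cv2.imread("pics/ov_top.png"),cv2.imread("pics/ov_side.png")
o=np.zeros((600,800,3),np.uint8); A=cv2.resize(a,(400,273));B=cv2.resize(b,(660,570))
cv2.imwrite("pics/ovs.png",B)
print(plane("top",(399.6,251),.08), plane("top",(399.6,251),.0))
E
```

```text
('top', 'door_handle') [[273.4, 201.9], [274.3, 202.6], [276.9, 201.4]]
('top', 'door_hinge') [[212.1, 173.3], [272.7, 200.9], [209.3, 174.2]]
('side', 'door_handle') [[285.7, 205.3], [285.5, 207.5], [283.6, 207.2]]
('side', 'door_hinge') [[213.8, 366.7], [334.4, 177.8], [335.2, 179.4]]
[ 0.60502679  0.17305735 -0.14520438] -8.319598212999788 [-0.1  0.  -0.7 -1.6 -0.4 -1.8  0.4 -0.4  0.1]
[ 0.40886594 -0.29259742  0.08      ] [ 0.41270954 -0.31047437  0.        ]
```

View pics/ov_top.png

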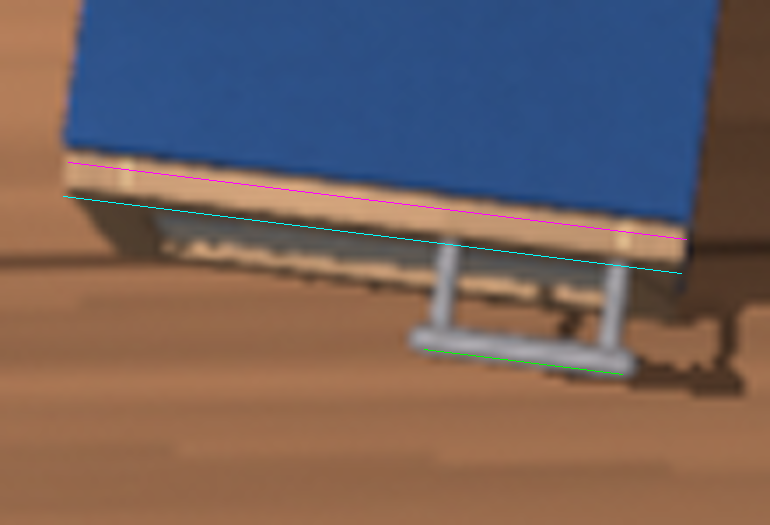

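View pics/ov_side.png

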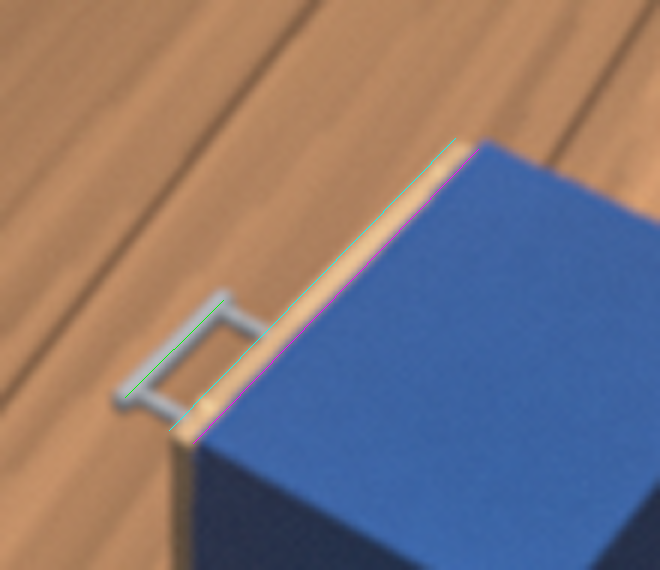

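The overlay shows the bar's centre at top (274.2,199.5) and side (283.4,207.3). My model sits about 1.6 px too near the robot in the top view.

Run:
```python
from h import *
a=plane("top",(274.2,199.5),.124);b=plane("side",(283.4,207.3),.124);print("bar",a.round(4),b.round(4))
m=(a+b)[:2]/2; psi=np.radians(-8.3)
h=m-door((0,0),psi,(-.048,-.165,0))[:2]; print("bar mean",m.round(4),"hinge",h.round(4))
# tin from side: lid centre check
im=cv2.imread("pics/side0.png"); sub=im[275:300,155:195].astype(int)
g=(abs(sub[:,:,2]-sub[:,:,0])<25)&(sub.sum(2)>330); ys,xs=np.nonzero(g); print(len(xs),xs.mean()+155,ys.mean()+275, plane("side",(xs.mean()+155,ys.mean()+275),.08))
s=env.observe(); p=s["eef_pos"]; R=s["tool_rot"]; print("t",s["time"])
d=R.T@(np.r_[m,.303]-p); print("d tool",d.round(4),"yaw y",np.degrees(np.arctan2(R[1,1],R[0,1])))
```

```text
bar [0.5379 0.0169 0.124 ] [0.5327 0.0172 0.124 ]
bar mean [0.5353 0.017 ] hinge [0.6066 0.1734]
220 171.3090909090909 288.35 [ 0.40645541 -0.29306312  0.08      ]
t 2.1
d tool [-5.163e-01 -4.329e-01 -4.000e-04] yaw y 76.4336688596278
```

```bash
python3 -m pendant '[[[-0.0344,-0.0289,0,0,0,0,-0.43],[-0.0344,-0.0289,0,0,0,0,-0.43],[-0.0344,-0.0289,0,0,0,0,-0.43],[-0.0344,-0.0289,0,0,0,0,-0.43],[-0.0344,-0.0289,0,0,0,0,-0.43]]]' 20
python3 -m pendant '[[[-0.0344,-0.0289,0,0,0,0,-0.43],[-0.0344,-0.0289,0,0,0,0,-0.43],[-0.0344,-0.0289,0,0,0,0,-0.43],[-0.0344,-0.0289,0,0,0,0,-0.43],[-0.0344,-0.0289,0,0,0,0,-0.43]]]'
python3 -m pendant '[[[-0.0344,-0.0289,0,0,0,0,-0.43],[-0.0344,-0.0289,0,0,0,0,-0.43],[-0.0344,-0.0289,0,0,0,0,-0.43],[-0.0344,-0.0289,0,0,0,0,-0.43],[-0.0344,-0.0289,0,0,0,0,-0.43]]]'
python3 -m pendant '[[[0,0,0,0,0,0.148,-0.43],[0,0,0,0,0,0.148,-0.43],[0,0,0,0,0,0.148,-0.43],[0,0,0,0,0,0.148,-0.43],[0,0,0,0,0,0.148,-0.43]]]'
python3 -m pendant '[[[0,0,0,0,0,0.148,-0.43],[0,0,0,0,0,0.148,-0.43],[0,0,0,0,0,0.148,-0.43],[0,0,0,0,0,0.148,-0.43],[0,0,0,0,0,0.147,-0.43]]]'
cat >> h.py <<'E'
def go(x,y,yaw=None,z=None):
    s=env.observe(); p=s["eef_pos"]; R=s["tool_rot"]; w=np.degrees(np.arctan2(R[1,1],R[0,1]))
    print("t",round(s["time"],2),"p",p.round(4),"yaw",w.round(2),"tilt z",R[:,2].round(4),"d tool",(R.T@(np.array([x,y,p[2] if z is None else z])-p)).round(4),"turn",None if yaw is None else np.radians(w-yaw).round(4),"F",s["ft_force"].round(2),"gap",s["finger_gap"].round(4),"q",np.round(s["joint_positions"],1))
E
python3 -c "
from h import *
go(.5353,.017,-8.3,.202)"
```

```text
time: 2.6
eef_pos: [0.2689, 0.3767, 0.3028]
tool_rot: [[-0.972, 0.234, 0.001], [0.234, 0.972, 0.0], [-0.001, 0.001, -1.0]]
ft_force: [1.4, 0.7, -0.5]
finger_gap: 0.0574
gripper_force: 0.0
time: 3.1
eef_pos: [0.4023, 0.1957, 0.303]
tool_rot: [[-0.972, 0.235, 0.001], [0.235, 0.972, 0.0], [-0.001, 0.001, -1.0]]
ft_force: [-0.2, -0.2, -0.2]
finger_gap: 0.0269
gripper_force: 0.0
time: 3.6
eef_pos: [0.5357, 0.0147, 0.3028]
tool_rot: [[-0.972, 0.235, 0.001], [0.235, 0.972, 0.0], [-0.001, 0.0, -1.0]]
ft_force: [0.5, 1.0, -0.3]
finger_gap: 0.0268
gripper_force: 0.0
time: 4.1
eef_pos: [0.5348, 0.0164, 0.3027]
tool_rot: [[-0.554, 0.832, 0.0], [0.832, 0.554, 0.0], [0.0, 0.0, -1.0]]
ft_force: [-0.4, 0.4, -0.1]
finger_gap: 0.0266
gripper_force: 0.0
time: 4.6
eef_pos: [0.5348, 0.0165, 0.3027]
tool_rot: [[0.151, 0.989, 0.0], [0.989, -0.151, -0.0], [0.0, 0.0, -1.0]]
ft_force: [-0.3, -0.2, -0.9]
finger_gap: 0.0268
gripper_force: 0.0Traceback (most recent call last):
  File "<string>", line 3, in <module>
    go(.5353,.017,-8.3,.202)
    ~~^^^^^^^^^^^^^^^^^^^^^^
  File "h.py", line 14, in go
    print("t",round(s["time"],2),"p",p.round(4),"yaw",w.round(2),"tilt z",R[:,2].round(4),"d tool",(R.T@(np.array([x,y,p[2] if z is None else z])-p)).round(4),"turn",None if yaw is None else np.radians(w-yaw).round(4),"F",s["ft_force"].round(2),"gap",s["finger_gap"].round(4),"q",np.round(s["joint_positions"],1))
                                                                                                                                                                                                                                                           ^^^^^^^^^^^^^^^^^^^^^
AttributeError: 'float' object has no attribute 'round'
```

```bash
sed -i 's/s\["finger_gap"\].round(4)/round(float(s["finger_gap"]),4)/' h.py
python3 -m pendant '[[[0,0,0.012,0,0,0,-0.43],[0,0,0.012,0,0,0,-0.43],[0,0,0.01,0,0,0,-0.43],[0,0,0.008,0,0,0,-0.43],[0,0,0.005,0,0,0,-0.43]]]' | grep -E "pos|ft"
python3 -m pendant '[[[0,0,0.004,0,0,0,-0.43],[0,0,0.004,0,0,0,-0.43],[0,0,0.004,0,0,0,-0.43],[0,0,0.004,0,0,0,-0.43],[0,0,0.004,0,0,0,-0.43]]]' | grep -E "pos|ft"
python3 -c "
from h import *
im=env.snapshot('side'); cv2.imwrite('pics/s1.png',cv2.resize(im[120:260,220:360,::-1],None,fx=4,fy=4,interpolation=cv2.INTER_CUBIC))"
```

```text
eef_pos: [0.5342, 0.0166, 0.254]
ft_force: [-0.5, 0.3, -0.4]
eef_pos: [0.5349, 0.0165, 0.2355]
ft_force: [0.4, 0.4, 0.4]
```

View pics/s1.png

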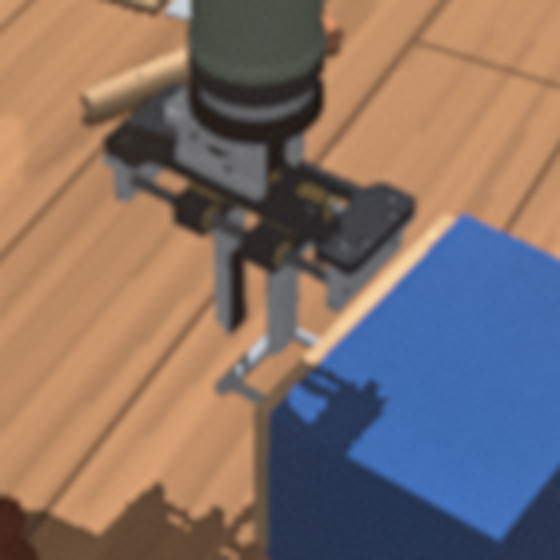

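The two fingers straddle the bar: outer finger at crop (230,325), inner finger at (282,350) between the bar and the door. Clear to descend.

```bash
python3 -m pendant '[[[0,0,0.004,0,0,0,-0.43],[0,0,0.004,0,0,0,-0.43],[0,0,0.004,0,0,0,-0.43],[0,0,0.004,0,0,0,-0.43],[0,0,0.004,0,0,0,-0.43]]]' | grep -E "pos|ft"
python3 -m pendant '[[[0,0,0.004,0,0,0,-0.43],[0,0,0.004,0,0,0,-0.43],[0,0,0.004,0,0,0,-0.43],[0,0,0.002,0,0,0,-0.43],[0,0,0,0,0,0,-0.7]]]' | grep -E "pos|ft|gap"
python3 -m pendant '[[[0,0,0,0,0,0,-0.7],[0,-0.001,0,0,0,0,-0.7],[0,-0.001,0,0,0,0,-0.7],[0,-0.001,0,0,0,0,-0.7]]]' | grep -E "pos|ft|gap"
python3 -m pendant '[[[0,-0.001,0,0,0,0,-0.7]]]' | grep -E "pos|ft|gap"
python3 -m pendant '[[[0,-0.001,0,0,0,0,-0.7]]]' | grep -E "pos|ft|gap"
```

```text
eef_pos: [0.5348, 0.0165, 0.2153]
ft_force: [0.6, 0.9, 0.2]
eef_pos: [0.5346, 0.0165, 0.2012]
ft_force: [0.3, -0.8, -0.6]
finger_gap: 0.0217
eef_pos: [0.5334, 0.0167, 0.2021]
ft_force: [7.6, -0.9, -5.6]
finger_gap: 0.0143
eef_pos: [0.5331, 0.0167, 0.2021]
ft_force: [9.6, -1.3, -6.6]
finger_gap: 0.0143
eef_pos: [0.5327, 0.0168, 0.2022]
ft_force: [11.1, -0.7, -9.4]
finger_gap: 0.0142
```

```bash
python3 -m pendant '[[[0,0,0.002,0,0,0,-0.7]]]' | grep -E "pos|ft|gap|rot"
python3 -m pendant '[[[0,-0.001,0,0,0,0,-0.7]]]' | grep -E "pos|ft|gap"
python3 -m pendant '[[[0,-0.001,0,0,0,0,-0.7]]]' | grep -E "pos|ft|gap"
```

```text
eef_pos: [0.5331, 0.0167, 0.2015]
tool_rot: [[0.145, 0.989, 0.01], [0.989, -0.145, -0.001], [0.0, 0.01, -1.0]]
ft_force: [5.1, -0.1, 4.6]
finger_gap: 0.0145
eef_pos: [0.5327, 0.0168, 0.2017]
ft_force: [9.6, -0.2, -2.8]
finger_gap: 0.0142
eef_pos: [0.5323, 0.0168, 0.2017]
ft_force: [12.5, -1.8, -5.4]
finger_gap: 0.0138
```

```bash
for i in 1; do python3 -m pendant '[[[0,-0.001,0.0005,0,0,0,-0.7]]]' | grep -E "pos|ft|gap"; done
python3 -m pendant '[[[0,-0.001,0.0005,0,0,0,-0.7]]]' | grep -E "pos|ft|gap"
python3 -m pendant '[[[0,-0.001,0.0005,0,0,0,-0.7]]]' | grep -E "pos|ft|gap"
```

```text
eef_pos: [0.5321, 0.0168, 0.2017]
ft_force: [14.1, -2.1, -4.3]
finger_gap: 0.0143
eef_pos: [0.5319, 0.0169, 0.2017]
ft_force: [13.2, -1.6, -3.0]
finger_gap: 0.0144
eef_pos: [0.5313, 0.017, 0.2016]
ft_force: [13.8, 0.0, -0.2]
finger_gap: 0.014
```

```bash
python3 -m pendant '[[[0,-0.001,0,0,0,0,-0.7]]]' | grep -E "pos|ft|gap"
python3 -m pendant '[[[0,-0.001,0,0,0,0,-0.7]]]' | grep -E "pos|ft|gap"
python3 -m pendant '[[[0,-0.001,0,0,0,0,-0.7]]]' | grep -E "pos|ft|gap"
```

```text
eef_pos: [0.5291, 0.0178, 0.2014]
ft_force: [3.9, 0.9, 1.8]
finger_gap: 0.0143
eef_pos: [0.5237, 0.0183, 0.1993]
ft_force: [-0.2, -0.1, -0.1]
finger_gap: 0.0143
eef_pos: [0.5214, 0.0185, 0.1981]
ft_force: [0.6, -0.1, -0.3]
finger_gap: 0.0141
```

Run:
```python
from h import *
go(.5353,.017,-8.3)
s=env.observe();p=s["eef_pos"];R=s["tool_rot"];h=np.array([.6066,.1734]);r=p[:2]-h
th0=np.degrees(np.arctan2(r[1],r[0])); print("tcp angle",th0,"R",np.hypot(*r), "shut angle",np.degrees(np.arctan2(.017-h[1],.5353-h[0])))
for d in(.06,.08):
    c,q=np.cos(d),-np.sin(d); n=np.array([[c,-q],[q,c]])@r-r; print(d,(R.T@np.r_[n,0]).round(5))
```

```text
t 8.15 p [0.5214 0.0185 0.1981] yaw -8.3 tilt z [-0.0013  0.     -1.    ] d tool [ 0.0006  0.014  -0.    ] turn 0.0 F [ 0.62 -0.11 -0.27] gap 0.0141 q [ -7.5  11.9 101.5  -0.   66.6   0.8]
tcp angle -118.81476140589426 R 0.17683554776143148 shut angle -114.50740523012973
0.06 [ 4.01e-03 -9.82e-03  1.00e-05]
0.08 [ 5.480e-03 -1.304e-02  2.000e-05]
```

```bash
python3 -m pendant '[[[0,-0.002,-0.002,0,0,0.04,-0.7],[0.001,-0.004,-0.001,0,0,0.055,-0.7],[0.0028,-0.008,0,0,0,0.05,-0.7],[0.0033,-0.0098,0,0,0,0.06,-0.7],[0.0033,-0.0098,0,0,0,0.06,-0.7]]]' | grep -E "pos|ft|gap"
python3 -m pendant '[[[0.0033,-0.0098,0,0,0,0.06,-0.7],[0.0033,-0.0098,0,0,0,0.06,-0.7],[0.0033,-0.0098,0,0,0,0.06,-0.7],[0.0033,-0.0098,0,0,0,0.06,-0.7],[0.0033,-0.0098,0,0,0,0.06,-0.7]]]' | grep -E "pos|ft|gap"
python3 -m pendant '[[[0.0033,-0.0098,0,0,0,0.06,-0.7],[0.0033,-0.0098,0,0,0,0.06,-0.7],[0.0033,-0.0098,0,0,0,0.06,-0.7],[0.0033,-0.0098,0,0,0,0.06,-0.7],[0.0033,-0.0098,0,0,0,0.06,-0.7]]]' | grep -E "pos|ft|gap"
python3 - <<'E'
from h import *
s=env.observe();p=s["eef_pos"];h=np.array([.6066,.1734]);r=p[:2]-h
print("R",np.hypot(*r),"theta by angle",(-np.degrees(np.arctan2(r[1],r[0]))-114.5)%360); go(0,0)
E
```

```text
eef_pos: [0.4916, 0.0375, 0.2007]
ft_force: [-0.2, 0.1, 0.6]
finger_gap: 0.0144
eef_pos: [0.4577, 0.0765, 0.2007]
ft_force: [1.8, -0.0, 0.3]
finger_gap: 0.0142
eef_pos: [0.4367, 0.1235, 0.2006]
ft_force: [1.0, -1.1, 0.2]
finger_gap: 0.0139
R 0.1770544341496464 theta by angle 49.125698069357554
t 9.65 p [0.4367 0.1235 0.2006] yaw -58.0 tilt z [-2.2e-03 -9.0e-04 -1.0e+00] d tool [-0.4358 -0.1267  0.0011] turn None F [ 1.02 -1.12  0.21] gap 0.0139 q [  4.9   3.7 110.6  -0.   65.8  62.9]
```

```bash
python3 -m pendant '[[[0.0033,-0.0098,0,0,0,0.06,-0.7],[0.0033,-0.0098,0,0,0,0.06,-0.7],[0.0033,-0.0098,0,0,0,0.06,-0.7],[0.0033,-0.0098,0,0,0,0.06,-0.7],[0.0033,-0.0098,0,0,0,0.06,-0.7]]]' | grep -E "pos|ft"
python3 -m pendant '[[[0.0033,-0.0098,0,0,0,0.06,-0.7],[0.0033,-0.0098,0,0,0,0.06,-0.7],[0.0033,-0.0098,0,0,0,0.06,-0.7],[0.0033,-0.0098,0,0,0,0.06,-0.7],[0.0033,-0.0098,0,0,0,0.06,-0.7]]]' | grep -E "pos|ft"
python3 -m pendant '[[[0.0033,-0.0098,0,0,0,0.06,-0.7],[0.0033,-0.0098,0,0,0,0.06,-0.7],[0.0033,-0.0098,0,0,0,0.06,-0.7],[0.0022,-0.0066,0,0,0,0.04,-0.7],[0.0016,-0.0049,0,0,0,0.03,-0.7]]]' | grep -E "pos|ft"
python3 -m pendant '[[[0.0005,-0.0016,0,0,0,0.01,-0.7],[0,0,0,0,0,0,-0.5],[0,0,0,0,0,0,-0.43]]]' | grep -E "pos|ft|gap"
python3 - <<'E'
from h import *
s=env.observe();p=s["eef_pos"];h=np.array([.6066,.1734]);r=p[:2]-h
print("R",np.hypot(*r),"theta by angle",(-np.degrees(np.arctan2(r[1],r[0]))-114.5)%360); go(0,0)
E
```

```text
eef_pos: [0.4307, 0.1746, 0.2004]
ft_force: [-0.6, -1.3, 0.5]
eef_pos: [0.4401, 0.2251, 0.2003]
ft_force: [-1.5, -0.4, -0.1]
eef_pos: [0.4595, 0.2637, 0.2003]
ft_force: [0.1, 0.7, 0.6]
eef_pos: [0.461, 0.2649, 0.2008]
ft_force: [-0.0, -0.5, -0.4]
finger_gap: 0.0253
R 0.17193316787233726 theta by angle 97.63940661195898
t 11.45 p [0.461  0.2649 0.2008] yaw -107.12 tilt z [-1.e-03 -5.e-04 -1.e+00] d tool [-0.3626  0.3888  0.0006] turn None F [-0.03 -0.45 -0.43] gap 0.0253 q [ 20.6  12.8 100.   -0.   67.2 127.7]
```

```bash
python3 -m pendant '[[[0,0,-0.01,0,0,0,-0.43],[0,0,-0.015,0,0,0,-0.43],[0,0,-0.025,0,0,0,-0.43],[0,0,-0.03,0,0,0,-0.43],[0,0,-0.022,0,0,0,-0.43]]]' | grep -E "pos|ft"
python3 -m pendant '[[[0,0,0,0,0,-0.14,0],[0,0,0,0,0,-0.14,1],[0,0,0,0,0,-0.14,1],[0,0,0,0,0,-0.14,1],[0,0,0,0,0,-0.14,1]]]' | grep -E "pos|ft"
python3 - <<'E'
from h import *
go(.4077,-.2928,-61); 
for c in("top","side"): cv2.imwrite(f"pics/{c}2.png",env.snapshot(c)[:,:,::-1])
for c in("top","side"):
    for q in("rack","door_handle","door_hinge"): print(c,q,[(np.round(np.array(d["xy"])*[560,420],1).tolist(),round(d["conf"],2)) for d in env.tip_of(q,c)][:2])
E
```

```text
eef_pos: [0.4619, 0.2651, 0.306]
ft_force: [1.0, 1.1, -0.3]
eef_pos: [0.4615, 0.265, 0.3041]
ft_force: [0.0, 0.2, -0.1]
t 12.45 p [0.4615 0.265  0.3041] yaw -66.71 tilt z [ 9.e-04  2.e-04 -1.e+00] d tool [-2.70e-01  4.91e-01 -2.00e-04] turn -0.0996 F [ 0.02  0.22 -0.1 ] gap 0.0633 q [20.5  6.5 94.3 -0.  79.2 87.3]
top rack [([221.1, 213.2], 0.58)]
top door_handle [([173.7, 234.2], 0.51)]
top door_hinge [([207.3, 172.2], 0.92)]
side rack [([301.9, 196.7], 0.81), ([332.1, 175.6], 0.5)]
side door_handle [([304.1, 143.3], 0.68), ([238.7, 303.8], 0.65)]
side door_hinge [([334.2, 179.9], 0.62)]
```

Run:
```python
import cv2,numpy as np
a=cv2.imread("pics/top2.png")[120:260,170:330]; b=cv2.imread("pics/side2.png")[120:290,200:400]
a=cv2.resize(a,None,fx=2.4,fy=2.4,interpolation=2); b=cv2.resize(b,None,fx=2,fy=2,interpolation=2)
o=np.zeros((340,790,3),np.uint8); o[:a.shape[0],:a.shape[1]]=a; o[:b.shape[0],390:390+b.shape[1]]=b; cv2.imwrite("pics/both2.png",o)
```

```text
(no output)
```

View pics/both2.png

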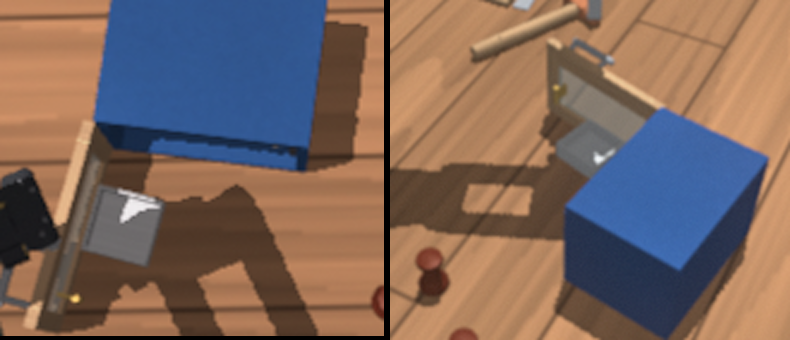

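The door is open about 98°, and the rack is visible on its inner face at top crop (122,225). The bystanders are untouched. Next I go to the tin.

```bash
python3 -m pendant '[[[-0.0225,0.0409,0,0,0,0,1],[-0.0225,0.0409,0,0,0,0,1],[-0.0225,0.0409,0,0,0,0,1],[-0.0225,0.0409,0,0,0,0,1],[-0.0225,0.0409,0,0,0,0,1]]]' | grep -E "pos|ft"
python3 -m pendant '[[[-0.0225,0.0409,0,0,0,0,1],[-0.0225,0.0409,0,0,0,0,1],[-0.0225,0.0409,0,0,0,0,1],[-0.0225,0.0409,0,0,0,0,1],[-0.0225,0.0409,0,0,0,0,1]]]' | grep -E "pos|ft"
python3 -m pendant '[[[-0.0225,0.0409,0,0,0,0,1],[-0.0225,0.0409,0,0,0,0,1],[0,0,0,0,0,-0.1,1],[0,0,0,0,0,0,1]]]' | grep -E "pos|ft"
python3 - <<'E'
from h import *
import itertools
from scipy.optimize import least_squares
go(.4077,-.2928,-61,.138)
ob=[]
for i in range(3):
  for c in("top","side"):
    im=env.snapshot(c); cv2.imwrite(f"pics/{c}3.png",im[:,:,::-1])
    for q,z in(("rack",.03),("door_handle",.124)):
        d=env.tip_of(q,c)
        if d:
            px=np.array(d[0]["xy"])*[560,420]; print(c,q,px.round(1),round(d[0]["conf"],2),plane(c,px,z).round(3)); 
h=(.6066,.1734)
for t in(94,98,102):
    psi=np.radians(-8.3-t); print(t,door(h,psi,(.04,-.085,.03)).round(3),door(h,psi,(-.048,-.165,.124)).round(3))
E
```

```text
eef_pos: [0.4372, 0.0314, 0.3034]
ft_force: [0.8, -0.5, 0.5]
eef_pos: [0.4133, -0.2011, 0.3035]
ft_force: [0.0, -1.2, -0.2]
eef_pos: [0.4039, -0.2934, 0.303]
ft_force: [0.5, 0.7, -0.5]
t 14.25 p [ 0.4039 -0.2934  0.303 ] yaw -61.51 tilt z [-3.e-04  6.e-04 -1.e+00] d tool [0.0036 0.0014 0.165 ] turn -0.0088 F [ 0.49  0.74 -0.5 ] gap 0.0943 q [-45.9   2.5  98.7   0.   78.8  15.6]
top rack [220.  212.4] 0.65 [0.521 0.162 0.03 ]
top door_handle [172.8 233.7] 0.66 [0.459 0.265 0.124]
side rack [304.5 146.2] 0.63 [0.422 0.371 0.03 ]
side door_handle [300.  141.5] 0.39 [0.449 0.277 0.124]
top rack [219.9 213.1] 0.67 [0.519 0.162 0.03 ]
top door_handle [173.  233.7] 0.47 [0.459 0.264 0.124]
side rack [297.6 193.3] 0.93 [0.502 0.164 0.03 ]
side door_handle [300.6 143.6] 0.46 [0.455 0.269 0.124]
top door_handle [173.2 231.6] 0.71 [0.464 0.264 0.124]
side rack [300. 192.] 0.65 [0.505 0.172 0.03 ]
side door_handle [302.1 143.8] 0.45 [0.46  0.271 0.124]
94 [0.515 0.152 0.03 ] [0.456 0.255 0.124]
98 [0.514 0.159 0.03 ] [0.462 0.266 0.124]
102 [0.513 0.165 0.03 ] [0.469 0.276 0.124]
```

```bash
python3 -m pendant '[[[0.0036,0.0014,0.02,0,0,0,1],[0,0,0.035,0,0,0,1],[0,0,0.035,0,0,0,1],[0,0,0.03,0,0,0,1],[0,0,0.02,0,0,0,1]]]' | grep -E "pos|ft"
python3 -m pendant '[[[0,0,0.012,0,0,0,1],[0,0,0.008,0,0,0,1],[0,0,0.004,0,0,0,1],[0,0,0,0,0,0,1]]]' | grep -E "pos|ft"
python3 - <<'E'
from h import *
h=(.6066,.1734); psi=np.radians(-8.3-98); rows=[]
for c,(x0,y0,w,hh),F in(("top",(195,165,65,75),6),("side",(270,155,65,75),6)):
    im=cv2.imread(f"pics/{c}3.png"); cr=cv2.resize(im[y0:y0+hh,x0:x0+w],None,fx=F,fy=F,interpolation=2)
    for a,z,col in((.036,.052,(0,255,0)),(.033,.052,(0,255,255)),(.033,.03,(255,0,255))):
        pts=[(proj(c,door(h,psi,(.04+i*a,-.085+j*a,z)))-[x0,y0]+.5)*F for i,j in((-1,-1),(1,-1),(1,1),(-1,1))]
        cv2.polylines(cr,[np.int32(pts)],True,col,1)
    rows.append(cr)
cv2.imwrite("pics/ovr.png",np.hstack(rows))
go(.4077,-.2928)
E
```

```text
eef_pos: [0.4073, -0.2907, 0.1607]
ft_force: [0.3, -0.4, 0.4]
eef_pos: [0.4084, -0.2918, 0.1394]
ft_force: [-0.6, 0.2, 0.2]
t 16.05 p [ 0.4084 -0.2918  0.1394] yaw -61.31 tilt z [ 4.e-04 -4.e-04 -1.e+00] d tool [-0.0011  0.0005  0.    ] turn None F [-0.61  0.16  0.19] gap 0.0942 q [-45.4  14.7 106.4   0.   58.8  15.9]
```

View pics/ovr.png

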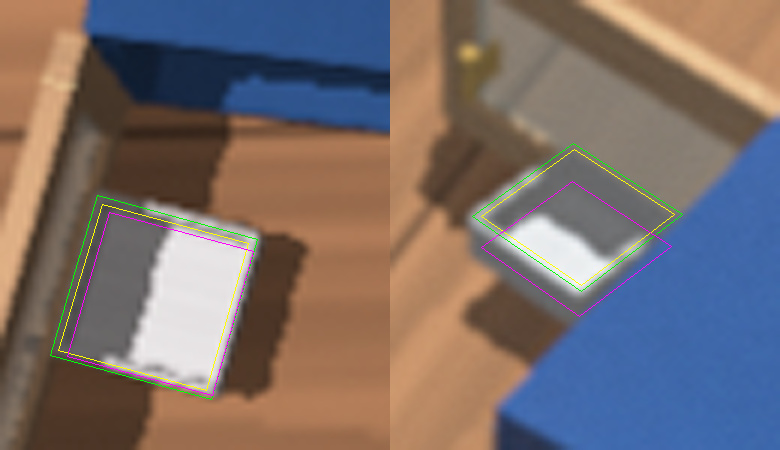

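The overlay matches the real rim within about 1 px in both views, which puts the rack at (0.515, 0.160). Now I grip the tin.

```bash
python3 -m pendant '[[[0,0,0,0,0,0,0.1],[0,0,0,0,0,0,0.1],[0,0,0,0,0,0,0],[0,0,0,0,0,0,-0.2],[0,0,0,0,0,0,-0.2]]]' 20 | grep -E "pos|ft|grip|gap"
python3 -m pendant '[[[0,0,0,0,0,0,-0.2],[0,0,-0.003,0,0,0,-0.2],[0,0,-0.008,0,0,0,-0.2],[0,0,-0.01,0,0,0,-0.2],[0,0,-0.015,0,0,0,-0.2]]]' | grep -E "pos|ft|grip|gap"
python3 -m pendant '[[[0,0,-0.025,0,0,0,-0.2],[0,0,-0.03,0,0,0,-0.2],[0,0,-0.03,0,0,0,-0.2],[0,0,-0.025,0,0,0,-0.2],[0,0,-0.016,0,0,0,-0.2]]]' | grep -E "pos|ft|grip|gap"
python3 -c "
from h import *
go(.515,.160,-16.3)
for c in('top','side'): cv2.imwrite(f'pics/{c}4.png',env.snapshot(c)[:,:,::-1])"
```

```text
eef_pos: [0.4083, -0.2916, 0.1394]
ft_force: [0.3, -0.2, 0.1]
finger_gap: 0.0573
gripper_force: 0.0
eef_pos: [0.4078, -0.2911, 0.1754]
ft_force: [0.6, -0.2, -2.0]
finger_gap: 0.054
gripper_force: 20.0
eef_pos: [0.4087, -0.292, 0.3045]
ft_force: [-0.4, 0.5, -1.6]
finger_gap: 0.0538
gripper_force: 20.0
t 17.55 p [ 0.4087 -0.292   0.3045] yaw -61.3 tilt z [ 0.0031 -0.0031 -1.    ] d tool [ 0.3103 -0.3454 -0.0011] turn -0.7854 F [-0.39  0.54 -1.64] gap 0.0538 q [-45.4   2.7  98.3   0.   78.7  15.9]
```

```bash
python3 -m pendant '[[[0.0150,-0.0168,0,0,0,0,-0.2],[0.0262,-0.0292,0,0,0,0,-0.2],[0.0262,-0.0292,0,0,0,0,-0.2],[0.0262,-0.0292,0,0,0,0,-0.2],[0.0262,-0.0292,0,0,0,0,-0.2]]]' | grep -E "pos|grip"
python3 -m pendant '[[[0.0262,-0.0292,0,0,0,0,-0.2],[0.0262,-0.0292,0,0,0,0,-0.2],[0.0262,-0.0292,0,0,0,0,-0.2],[0.0262,-0.0292,0,0,0,0,-0.2],[0.0262,-0.0292,0,0,0,0,-0.2]]]' | grep -E "pos|grip"
python3 -m pendant '[[[0.0262,-0.0292,0,0,0,0,-0.2],[0.0200,-0.0223,0,0,0,0,-0.2],[0.0135,-0.0145,0,0,0,-0.085,-0.2],[0,0,0,0,0,-0.14,-0.2],[0,0,0,0,0,-0.14,-0.2]]]' | grep -E "pos|grip"
python3 -m pendant '[[[0,0,0,0,0,-0.14,-0.2],[0,0,0,0,0,-0.14,-0.2],[0,0,0,0,0,-0.14,-0.2],[0,0,0,0,0,0,-0.2]]]' | grep -E "pos|grip"
python3 -c "
from h import *
go(.515,.160,-16.3)"
```

```text
eef_pos: [0.4486, -0.1151, 0.3001]
gripper_force: 20.0
eef_pos: [0.4933, 0.0758, 0.3001]
gripper_force: 20.0
eef_pos: [0.5139, 0.1615, 0.2996]
gripper_force: 20.0
eef_pos: [0.5139, 0.1606, 0.2999]
gripper_force: 20.0
t 19.55 p [0.5139 0.1606 0.2999] yaw -16.35 tilt z [-2.4e-03 -3.0e-04 -1.0e+00] d tool [-0.0003  0.0012 -0.    ] turn -0.0008 F [-0.25 -0.36 -2.18] gap 0.0535 q [ 8.1  7.6 93.6  0.  79.  24.5]
```

```bash
python3 -m pendant '[[[0,0.001,0.015,0,0,0,-0.2],[0,0,0.025,0,0,0,-0.2],[0,0,0.025,0,0,0,-0.2],[0,0,0.02,0,0,0,-0.2],[0,0,0.012,0,0,0,-0.2]]]' | grep -E "pos|ft"
python3 -m pendant '[[[0,0,0.006,0,0,0,-0.2],[0,0,0.002,0,0,0,-0.2],[0,0,0,0,0,0,-0.2]]]' | grep -E "pos|ft"
python3 - <<'E'
from h import *
h=(.6066,.1734); psi=np.radians(-8.3-98); rows=[]
s=env.observe(); p=s["eef_pos"]; R=s["tool_rot"]; 
for c,(x0,y0,w,hh),F in(("top",(195,155,65,85),6),("side",(270,145,65,85),6)):
    im=env.snapshot(c)[:,:,::-1]; cr=cv2.resize(im[y0:y0+hh,x0:x0+w],None,fx=F,fy=F,interpolation=2)
    for a,z,col in((.036,.052,(0,255,0)),):
        pts=[(proj(c,door(h,psi,(.04+i*a,-.085+j*a,z)))-[x0,y0]+.5)*F for i,j in((-1,-1),(1,-1),(1,1),(-1,1))]
        cv2.polylines(cr,[np.int32(pts)],True,col,1)
    for dz,col in((.1394,(255,255,0)),(.0594,(255,255,0))):
        pts=[(proj(c,p+[.027*np.cos(t),.027*np.sin(t),-dz])-[x0,y0]+.5)*F for t in np.linspace(0,6.283,40)]
        cv2.polylines(cr,[np.int32(pts)],True,col,1)
    rows.append(cr)
cv2.imwrite("pics/ovt.png",np.hstack(rows)); go(.515,.160,-16.3)
E
```

```text
eef_pos: [0.5138, 0.16, 0.2007]
ft_force: [-0.6, -0.5, -2.6]
eef_pos: [0.516, 0.1604, 0.1966]
ft_force: [-0.2, 0.3, -3.1]
t 20.45 p [0.5164 0.1605 0.1973] yaw -16.34 tilt z [ 2.3e-03  3.0e-04 -1.0e+00] d tool [-0.0009 -0.0012 -0.    ] turn -0.0007 F [-0.31  0.04 -1.17] gap 0.0539 q [ 8.1 14.  99.   0.  66.8 24.4]
```

View pics/ovt.png

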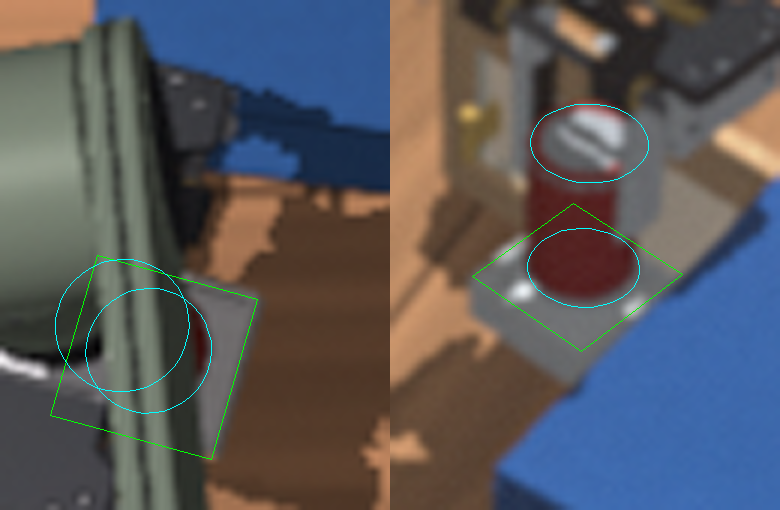

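The tin matches its predicted outline (side base ellipse at crop (583,268)) and is centred over the rack. Lowering.

```bash
python3 -m pendant '[[[-0.001,-0.001,0.004,0,0,0,-0.2],[0,0,0.005,0,0,0,-0.2],[0,0,0.005,0,0,0,-0.2],[0,0,0.004,0,0,0,-0.2],[0,0,0.003,0,0,0,-0.2]]]' | grep -E "pos|ft"
python3 -m pendant '[[[0,0,0.002,0,0,0,-0.2],[0,0,0.001,0,0,0,-0.2],[0,0,0.001,0,0,0,-0.2]]]' | grep -E "pos|ft"
python3 -m pendant '[[[0,0,0.001,0,0,0,-0.2]]]' | grep -E "pos|ft"
python3 -m pendant '[[[0,0,0.001,0,0,0,-0.2]]]' | grep -E "pos|ft"
```

```text
eef_pos: [0.5141, 0.1596, 0.1745]
ft_force: [0.8, -0.9, -1.7]
eef_pos: [0.5145, 0.1597, 0.1711]
ft_force: [-0.2, -0.3, -2.4]
eef_pos: [0.5145, 0.1597, 0.1702]
ft_force: [-0.3, -0.7, -2.8]
eef_pos: [0.5145, 0.1597, 0.1693]
ft_force: [-0.0, -1.2, 5.4]
```

```bash
python3 -m pendant '[[[0,0,-0.001,0,0,0,-0.2]]]' | grep -E "pos|ft"
python3 -m pendant '[[[0,0,0,0,0,0,0.2],[0,0,0,0,0,0,0.3],[0,0,0,0,0,0,0.36],[0,0,0,0,0,0,0.36]]]' | grep -E "pos|ft|gap"
python3 -m pendant '[[[0,0,-0.004,0,0,0,0.36],[0,0,-0.01,0,0,0,0.36],[0,0,-0.02,0,0,0,0.36],[0,0,-0.03,0,0,0,0.36],[0,0,-0.03,0,0,0,0.36]]]' | grep -E "pos|ft|gap"
python3 -m pendant '[[[0,0,-0.025,0,0,0,0.2],[0,0,-0.015,0,0,0,-0.2],[0,0,0,0,0,0,-0.43]]]' | grep -E "pos|ft|gap"
python3 - <<'E'
from h import *
h=(.6066,.1734)
ob=[]
for i in range(3):
  for c in("top","side"):
    im=env.snapshot(c); cv2.imwrite(f"pics/{c}5.png",im[:,:,::-1])
    for q,z in(("tin",0.03),("door_handle",.124)):
      for d in env.tip_of(q,c):
        px=np.array(d["xy"])*[560,420]; X=plane(c,px,z)
        if X[1]>.05 and X[0]<.6: print(c,q,px.round(1),round(d["conf"],2),X.round(3))
for t in(94,98,102): print(t,door(h,np.radians(-8.3-t),(-.048,-.165,.124)).round(4))
go(.4625,.266,-106.3,.303)
E
```

```text
eef_pos: [0.5144, 0.1597, 0.1702]
ft_force: [-0.1, 1.0, -1.5]
eef_pos: [0.5145, 0.1597, 0.1704]
ft_force: [-0.1, 0.0, 0.7]
finger_gap: 0.0637
eef_pos: [0.5141, 0.1597, 0.2656]
ft_force: [0.3, 0.2, 0.0]
finger_gap: 0.0638
eef_pos: [0.516, 0.16, 0.3082]
ft_force: [1.1, 0.3, -0.5]
finger_gap: 0.0439
top tin [221.6 213.2] 0.56 [0.519 0.158 0.03 ]
top door_handle [175.1 234.1] 0.51 [0.457 0.259 0.124]
side tin [299.  195.6] 0.59 [0.51  0.157 0.03 ]
side tin [298.4 194.2] 0.35 [0.506 0.161 0.03 ]
side door_handle [302.  140.4] 0.55 [0.452 0.285 0.124]
top tin [220.9 213.7] 0.75 [0.517 0.16  0.03 ]
top door_handle [173.5 232.8] 0.43 [0.461 0.263 0.124]
side tin [300.1 195.3] 0.6 [0.512 0.16  0.03 ]
side door_handle [303.3 142.7] 0.54 [0.46  0.277 0.124]
top tin [218.7 215.5] 0.69 [0.513 0.166 0.03 ]
top door_handle [174.6 232.7] 0.47 [0.461 0.26  0.124]
top door_handle [222.9 214.9] 0.32 [0.502 0.143 0.124]
side tin [300.2 194.6] 0.62 [0.511 0.163 0.03 ]
side door_handle [306.2 144.6] 0.48 [0.472 0.273 0.124]
94 [0.4556 0.2554 0.124 ]
98 [0.4617 0.2658 0.124 ]
102 [0.4685 0.2757 0.124 ]
t 23.65 p [0.5144 0.1597 0.3042] yaw -16.33 tilt z [ 1.e-04 -0.e+00 -1.e+00] d tool [ 0.0874 -0.0797  0.0012] turn 1.5703 F [-0.7   0.71 -0.23] gap 0.0269 q [ 8.   7.3 93.3 -0.  79.3 24.4]
```

```bash
python3 -m pendant '[[[0.029,-0.0264,0,0,0,0,-0.43],[0.029,-0.0264,0,0,0,0,-0.43],[0.029,-0.0264,0,0,0,0.142,-0.43],[0,0,0,0,0,0.143,-0.43],[0,0,0,0,0,0.143,-0.43]]]' | grep -E "pos"
python3 -m pendant '[[[0,0,0,0,0,0.143,-0.43],[0,0,0,0,0,0.143,-0.43],[0,0,0,0,0,0.143,-0.43],[0,0,0,0,0,0.143,-0.43],[0,0,0,0,0,0.143,-0.43]]]' | grep -E "pos"
python3 -m pendant '[[[0,0,0,0,0,0.143,-0.43],[0,0,0,0,0,0.143,-0.43],[0,0,0,0,0,0.141,-0.43],[0,0,0,0,0,0,-0.43]]]' | grep -E "pos|gap"
python3 - <<'E'
from h import *
go(.461,.265,-106.3,.2015)
im=env.snapshot("side")[:,:,::-1].astype(int)
sub=im[140:220,270:335]; b,g,r=[sub[:,:,i] for i in range(3)]
m=(r>1.7*g)&(r>1.7*b)&(r>50); ys,xs=np.nonzero(m); print("red px",m.sum(),xs.min()+270,xs.max()+270,ys.min()+140,ys.max()+140)
for z in(.03,.11): print(z,proj("side",(.5145,.1597,z)).round(1))
E
```

```text
eef_pos: [0.4621, 0.2667, 0.3043]
eef_pos: [0.4628, 0.2655, 0.3042]
eef_pos: [0.4628, 0.2654, 0.3042]
finger_gap: 0.0269
t 25.05 p [0.4628 0.2654 0.3042] yaw -106.27 tilt z [ 1.e-04  0.e+00 -1.e+00] d tool [-0.0016  0.0009  0.1027] turn 0.0006 F [ 0.89 -0.12  0.18] gap 0.0269 q [ 20.5   6.7  94.   -0.   79.2 126.8]
red px 283 292 310 173 200
0.03 [300.9 195.6]
0.11 [301.8 175.6]
```

```bash
python3 -m pendant '[[[0,0.0005,0.018,0,0,0,-0.43],[0,0,0.018,0,0,0,-0.43],[0,0,0.014,0,0,0,-0.43],[0,0,0.01,0,0,0,-0.43],[0,0,0.005,0,0,0,-0.43]]]' | grep -E "pos|ft"
python3 -m pendant '[[[0,0,0.007,0,0,0,-0.43],[0,0,0.007,0,0,0,-0.43],[0,0,0.007,0,0,0,-0.43],[0,0,0.007,0,0,0,-0.43]]]' | grep -E "pos|ft"
python3 -m pendant '[[[0,0,0.006,0,0,0,-0.43],[0,0,0.003,0,0,0,-0.5],[0,0,0,0,0,0,-0.65],[0,0,0,0,0,0,-0.65]]]' | grep -E "pos|ft|gap"
```

```text
eef_pos: [0.4623, 0.2648, 0.2379]
ft_force: [0.2, 0.4, 0.4]
eef_pos: [0.4629, 0.2651, 0.2109]
ft_force: [0.2, 0.6, 0.9]
eef_pos: [0.4628, 0.265, 0.2023]
ft_force: [0.4, -0.2, -0.6]
finger_gap: 0.0169
```

```bash
python3 -m pendant '[[[0,0.001,0,0,0,0,-0.65],[0,0.0015,0,0,0,-0.01,-0.65],[-0.0009,0.0033,0,0,0,-0.02,-0.65],[-0.0013,0.005,0,0,0,-0.03,-0.65],[-0.0017,0.0066,0,0,0,-0.04,-0.65]]]' | grep -E "pos|ft"
python3 -m pendant '[[[-0.0017,0.0066,0,0,0,-0.04,-0.65],[-0.0017,0.0066,0,0,0,-0.04,-0.65],[-0.0017,0.0066,0,0,0,-0.04,-0.65],[-0.0017,0.0066,0,0,0,-0.04,-0.65],[-0.0017,0.0066,0,0,0,-0.04,-0.65]]]' | grep -E "pos|ft"
python3 -m pendant '[[[-0.0017,0.0066,0,0,0,-0.04,-0.65],[-0.0017,0.0066,0,0,0,-0.04,-0.65],[-0.0017,0.0066,0,0,0,-0.04,-0.65],[-0.0017,0.0066,0,0,0,-0.04,-0.65],[-0.0017,0.0066,0,0,0,-0.04,-0.65]]]' | grep -E "pos|ft"
python3 -m pendant '[[[-0.0017,0.0066,0,0,0,-0.04,-0.65],[-0.0017,0.0066,0,0,0,-0.04,-0.65],[-0.0017,0.0066,0,0,0,-0.04,-0.65],[-0.0017,0.0066,0,0,0,-0.04,-0.65],[-0.0017,0.0066,0,0,0,-0.04,-0.65]]]' | grep -E "pos|ft"
cat >> h.py <<'E'
def th():
    s=env.observe();p=s["eef_pos"];R=s["tool_rot"];r=p[:2]-np.array([.6066,.1734]);w=np.degrees(np.arctan2(R[1,1],R[0,1]))
    a0=np.degrees(np.arctan2(-.165,-.045)); a=np.degrees(np.arctan2(r[1],r[0]))
    print("R",np.hypot(*r).round(4),"(.171) theta",round(((a0-8.3)-a)%360,2),"tool theta",round(-8.3-w,2)); go(0,0)
E
python3 -c "
from h import *
th()"
```

```text
eef_pos: [0.4546, 0.249, 0.2024]
ft_force: [-0.0, -0.5, 0.7]
eef_pos: [0.4424, 0.2169, 0.2023]
ft_force: [-0.5, 0.7, 0.4]
eef_pos: [0.437, 0.1833, 0.2022]
ft_force: [-0.5, -0.7, 0.3]
eef_pos: [0.4384, 0.1492, 0.2022]
ft_force: [-1.7, 0.4, -0.1]
R 0.1699 (.171) theta 58.27 tool theta 57.74
t 28.4 p [0.4384 0.1492 0.2022] yaw -66.04 tilt z [-7.e-04  2.e-04 -1.e+00] d tool [-4.613e-01 -4.170e-02  3.000e-04] turn None F [-1.66  0.42 -0.08] gap 0.0163 q [  8.1   4.7 109.3   0.   66.   74.1]
```

```bash
python3 -m pendant '[[[-0.0017,0.0066,0,0,0,-0.04,-0.65],[-0.0017,0.0066,0,0,0,-0.04,-0.65],[-0.0017,0.0066,0,0,0,-0.04,-0.65],[-0.0017,0.0066,0,0,0,-0.04,-0.65],[-0.0017,0.0066,0,0,0,-0.04,-0.65]]]' | grep -E "pos|ft"
python3 -m pendant '[[[-0.0017,0.0066,0,0,0,-0.04,-0.65],[-0.0017,0.0066,0,0,0,-0.04,-0.65],[-0.0017,0.0066,0,0,0,-0.04,-0.65],[-0.0017,0.0066,0,0,0,-0.04,-0.65],[-0.0017,0.0066,0,0,0,-0.04,-0.65]]]' | grep -E "pos|ft"
python3 -m pendant '[[[-0.0017,0.0066,0,0,0,-0.04,-0.65],[-0.0017,0.0066,0,0,0,-0.04,-0.65],[-0.0017,0.0066,0,0,0,-0.04,-0.65],[-0.0017,0.0066,0,0,0,-0.04,-0.65],[-0.0017,0.0066,0,0,0,-0.04,-0.65]]]' | grep -E "pos|ft"
python3 -m pendant '[[[-0.0017,0.0066,0,0,0,-0.04,-0.65],[-0.0017,0.0066,0,0,0,-0.04,-0.65],[-0.0013,0.005,0,0,0,-0.03,-0.65],[-0.0009,0.0033,0,0,0,-0.02,-0.65],[-0.0005,0.0017,0,0,0,-0.01,-0.65]]]' | grep -E "pos|ft"
python3 -c "
from h import *
th()"
```

```text
eef_pos: [0.4467, 0.1162, 0.2021]
ft_force: [-1.1, 0.2, -0.3]
eef_pos: [0.4612, 0.0855, 0.2021]
ft_force: [-1.3, 0.5, -0.7]
eef_pos: [0.4817, 0.0583, 0.2021]
ft_force: [0.3, 0.7, -0.4]
eef_pos: [0.4995, 0.0419, 0.2022]
ft_force: [-1.8, -0.4, 1.1]
R 0.1696 (.171) theta 15.59 tool theta 15.44
t 30.4 p [0.4995 0.0419 0.2022] yaw -23.74 tilt z [-1.e-04 -1.e-04 -1.e+00] d tool [-0.2395 -0.4404  0.    ] turn None F [-1.81 -0.4   1.1 ] gap 0.0166 q [ -5.1   9.2 104.2  -0.   66.6  18.6]
```

```bash
python3 -m pendant '[[[-0.0009,0.0033,0,0,0,-0.02,-0.65],[-0.0009,0.0033,0,0,0,-0.02,-0.65],[-0.0009,0.0033,0,0,0,-0.02,-0.65],[-0.0009,0.0033,0,0,0,-0.02,-0.65],[-0.0009,0.0033,0,0,0,-0.02,-0.65]]]' | grep -E "pos|ft"
python3 -m pendant '[[[-0.0009,0.0033,0,0,0,-0.02,-0.65],[-0.0009,0.0033,0,0,0,-0.02,-0.65],[-0.0009,0.0033,0,0,0,-0.02,-0.65],[-0.0005,0.0017,0,0,0,-0.01,-0.65],[-0.0005,0.0017,0,0,0,-0.01,-0.65]]]' | grep -E "pos|ft"
python3 -m pendant '[[[-0.0004,0.0013,0,0,0,-0.008,-0.65],[-0.0003,0.001,0,0,0,-0.006,-0.65]]]' | grep -E "pos|ft"
python3 -m pendant '[[[-0.0003,0.001,0,0,0,-0.006,-0.65]]]' | grep -E "pos|ft"
python3 -c "
from h import *
th()"
```

```text
eef_pos: [0.5135, 0.0318, 0.2021]
ft_force: [-0.6, -0.1, 0.3]
eef_pos: [0.5252, 0.0246, 0.2022]
ft_force: [0.2, -0.7, 0.2]
eef_pos: [0.5272, 0.0235, 0.2022]
ft_force: [-0.9, 0.6, 0.6]
eef_pos: [0.528, 0.023, 0.2021]
ft_force: [0.4, 0.4, 0.2]
R 0.1697 (.171) theta 4.03 tool theta 3.99
t 31.7 p [0.528  0.023  0.2021] yaw -12.29 tilt z [-1.e-04  1.e-04 -1.e+00] d tool [-0.1348 -0.511   0.    ] turn None F [0.43 0.39 0.2 ] gap 0.0165 q [ -6.9  12.4 100.5   0.   67.2   5.4]
```

```bash
python3 -m pendant '[[[-0.0003,0.001,0,0,0,-0.006,-0.65]]]' | grep -E "pos|ft"
python3 -m pendant '[[[-0.0003,0.001,0,0,0,-0.006,-0.65]]]' | grep -E "pos|ft"
python3 -m pendant '[[[-0.0003,0.001,0,0,0,-0.006,-0.65]]]' | grep -E "pos|ft"
python3 -m pendant '[[[-0.0003,0.001,0,0,0,-0.006,-0.65]]]' | grep -E "pos|ft"
python3 -m pendant '[[[-0.0003,0.001,0,0,0,-0.006,-0.65]]]' | grep -E "pos|ft"
```

```text
eef_pos: [0.5289, 0.0224, 0.2022]
ft_force: [-0.3, 0.0, 0.2]
eef_pos: [0.5298, 0.0219, 0.2022]
ft_force: [0.1, -0.8, 0.5]
eef_pos: [0.5307, 0.0214, 0.2022]
ft_force: [-0.1, 0.8, 0.7]
eef_pos: [0.5312, 0.0212, 0.202]
ft_force: [-2.7, 2.0, 1.9]
eef_pos: [0.5316, 0.021, 0.2019]
ft_force: [-5.9, 3.3, 3.8]
```

```bash
python3 -m pendant '[[[-0.0001,0.001,0,0,0,-0.004,-0.65]]]' | grep -E "pos|ft"
python3 -m pendant '[[[-0.0001,0.001,0,0,0,-0.004,-0.65]]]' | grep -E "pos|ft"
python3 -m pendant '[[[-0.0001,0.001,0,0,0,-0.004,-0.65]]]' | grep -E "pos|ft"
```

```text
eef_pos: [0.532, 0.021, 0.2019]
ft_force: [-5.4, 3.5, 5.1]
eef_pos: [0.5324, 0.0209, 0.2018]
ft_force: [-8.5, 4.2, 7.0]
eef_pos: [0.5328, 0.0208, 0.2017]
ft_force: [-9.6, 4.4, 8.2]
```

```bash
python3 -m pendant '[[[0.0005,0.0005,-0.001,0,0,-0.003,-0.65]]]' | grep -E "pos|ft"
python3 -m pendant '[[[0.0005,0.001,-0.0005,0,0,-0.003,-0.65]]]' | grep -E "pos|ft"
python3 -m pendant '[[[0.0003,0.001,-0.0005,0,0,-0.003,-0.65]]]' | grep -E "pos|ft"
python3 -c "
from h import *
th()"
```

```text
eef_pos: [0.5328, 0.0209, 0.202]
ft_force: [-8.3, 3.1, 2.1]
eef_pos: [0.5331, 0.0211, 0.202]
ft_force: [-10.3, 2.2, 2.6]
eef_pos: [0.5335, 0.0211, 0.2019]
ft_force: [-12.1, 1.6, 2.1]
R 0.169 (.171) theta 2.1 tool theta 1.04
t 32.8 p [0.5335 0.0211 0.2019] yaw -9.34 tilt z [-0.0137  0.001  -0.9999] d tool [-0.1074 -0.5229  0.0073] turn None F [-12.14   1.56   2.14] gap 0.0164 q [-7.  13.4 99.2 -0.  68.2  2.3]
```

```bash
python3 -m pendant '[[[0.0001,0.0008,-0.0005,0,0,-0.002,-0.65]]]' | grep -E "pos|ft"
python3 -m pendant '[[[0.0001,0.0008,-0.0005,0,0,-0.002,-0.65]]]' | grep -E "pos|ft"
python3 -m pendant '[[[0,0.0007,-0.0005,0,0,0,-0.65]]]' | grep -E "pos|ft"
```

```text
eef_pos: [0.5337, 0.0211, 0.2019]
ft_force: [-13.0, 1.5, 1.6]
eef_pos: [0.5339, 0.0211, 0.202]
ft_force: [-13.3, 1.2, 0.5]
eef_pos: [0.5341, 0.021, 0.202]
ft_force: [-13.7, 0.8, -0.3]
```

```bash
python3 -m pendant '[[[0,0.0007,0,0,0,0,-0.65]]]' | grep -E "pos|ft"
python3 -m pendant '[[[0,0.0007,-0.0003,0,0,0,-0.65]]]' | grep -E "pos|ft"
python3 -m pendant '[[[0,0.0007,-0.0003,0,0,0,-0.65]]]' | grep -E "pos|ft"
```

```text
eef_pos: [0.5344, 0.0209, 0.2019]
ft_force: [-15.2, 2.6, 2.8]
eef_pos: [0.5346, 0.0208, 0.2019]
ft_force: [-16.0, 1.2, 0.6]
eef_pos: [0.5349, 0.0208, 0.2019]
ft_force: [-16.9, 1.8, 0.9]
```

```bash
python3 -m pendant '[[[0,0.0007,-0.0003,0,0,0,-0.65]]]' | grep -E "pos|ft"
python3 -m pendant '[[[0,0.0007,-0.0003,0,0,0,-0.65]]]' | grep -E "pos|ft"
```

```text
eef_pos: [0.5352, 0.0207, 0.202]
ft_force: [-16.2, 1.2, 0.8]
eef_pos: [0.5355, 0.0207, 0.202]
ft_force: [-16.9, 1.0, -0.6]
```

Force has levelled off at about 16.5 N, so I continue in small steps.

```bash
python3 -m pendant '[[[0,0.0006,-0.0002,0,0,0,-0.65]]]' | grep -E "pos|ft"
python3 -m pendant '[[[0,0.0006,-0.0002,0,0,0,-0.65]]]' | grep -E "pos|ft"
```

```text
eef_pos: [0.5357, 0.0206, 0.2019]
ft_force: [-17.7, 1.1, -0.4]
eef_pos: [0.536, 0.0205, 0.2019]
ft_force: [-18.6, 0.3, -0.2]
```

```bash
python3 -m pendant '[[[0,0.0005,-0.0002,0,0,0,-0.65]]]' | grep -E "pos|ft"
```

```text
eef_pos: [0.5362, 0.0204, 0.2019]
ft_force: [-18.5, 1.4, -1.3]
```

```bash
python3 -m pendant '[[[0,0.0005,-0.0002,0,0,0,-0.65]]]' | grep -E "pos|ft|rot"
```

```text
eef_pos: [0.5365, 0.0203, 0.202]
tool_rot: [[0.158, 0.987, -0.028], [0.987, -0.158, 0.002], [-0.003, -0.028, -1.0]]
ft_force: [-19.0, 1.7, -0.6]
```

```bash
python3 -m pendant '[[[0,0.0005,-0.0002,0,0,0,-0.65]]]' | grep -E "pos|ft"
```

```text
eef_pos: [0.5368, 0.0202, 0.202]
ft_force: [-19.2, -0.2, -1.3]
```

```bash
python3 -m pendant '[[[0,0.0005,-0.0001,0,0,0,-0.65]]]' | grep -E "pos|ft"
```

```text
eef_pos: [0.5372, 0.02, 0.202]
ft_force: [-18.8, -0.3, -2.0]
```

```bash
python3 -m pendant '[[[0,0.0005,-0.0001,0,0,0,-0.65]]]' | grep -E "pos|ft"; python3 -c "
from h import *
th(); print(env.observe()['torque'])"
```

```text
eef_pos: [0.5379, 0.0197, 0.2021]
ft_force: [-17.1, -0.7, -1.2]
R 0.1683 (.171) theta 0.52 tool theta 0.8
t 34.3 p [0.5379 0.0197 0.2021] yaw -9.1 tilt z [-2.790e-02  9.000e-04 -9.996e-01] d tool [-0.1045 -0.5278  0.015 ] turn None F [-17.13  -0.67  -1.15] gap 0.0166 q [-7.  14.3 98.1 -0.2 69.2  2.1]
[-0.22691383  3.15325083  0.01507406]
```

The force is dropping and the door is still moving, so the strike is passing the roller. I hold, then ease off.

```bash
python3 -m pendant '[[[0,0,0,0,0,0,-0.65]]]' | grep -E "pos|ft"
```

```text
eef_pos: [0.5395, 0.019, 0.2023]
ft_force: [-8.2, -3.2, -3.6]
```

```bash
python3 -m pendant '[[[0,0,0,0,0,0,-0.65]]]' | grep -E "pos|ft"
```

```text
eef_pos: [0.5412, 0.0191, 0.2032]
ft_force: [-10.9, -1.0, -5.3]
```

```bash
python3 -m pendant '[[[0,-0.001,0.0005,0,0,0,-0.65],[0,-0.001,0.0005,0,0,0,-0.65]]]' | grep -E "pos|ft"
python3 -m pendant '[[[0,-0.001,0,0,0,0,-0.5],[0,-0.001,0,0,0,0,-0.43]]]' | grep -E "pos|ft"
python3 -m pendant '[[[0,0,0,0,0,0,-0.43],[0,0,0,0,0,0,-0.43]]]' | grep -E "pos|ft|gap"
```

```text
eef_pos: [0.5407, 0.0192, 0.2032]
ft_force: [-6.2, -2.2, -4.6]
eef_pos: [0.5438, 0.0196, 0.2067]
ft_force: [0.3, -0.5, 0.3]
eef_pos: [0.5442, 0.0197, 0.2076]
ft_force: [-1.4, 0.0, -0.8]
finger_gap: 0.0267
```

```bash
python3 -m pendant '[[[0,-0.003,0,0,0,0,-0.43],[0,-0.003,0,0,0,0,-0.43],[0,-0.0025,0,0,0,0,-0.43],[0,0,0,0,0,0,-0.43]]]' | grep -E "pos|ft|rot"
python3 -m pendant '[[[0,0,-0.003,0,0,0,-0.43],[0,0,-0.006,0,0,0,-0.43],[0,0,-0.01,0,0,0,-0.43]]]' | grep -E "pos|ft"
python3 -m pendant '[[[0,0,-0.015,0,0,0,-0.43],[0,0,-0.025,0,0,0,-0.43],[0,0,-0.03,0,0,0,-0.43],[0,0,-0.03,0,0,0,-0.43],[0,0,-0.02,0,0,0,-0.43]]]' | grep -E "pos|ft"
python3 -m pendant '[[[-0.02,-0.03,0,0,0,0,-0.43],[-0.02,-0.035,0,0,0,0,-0.43],[-0.02,-0.035,0,0,0,0,-0.43],[-0.02,-0.02,0,0,0,0,-0.43]]]' | grep -E "pos|ft"
python3 - <<'E'
from h import *
a=env.snapshot("top")[:,:,::-1]; b=env.snapshot("side")[:,:,::-1]
for c in("top","side"): print(c,[(np.round(np.array(d["xy"])*[560,420],1).tolist(),round(d["conf"],2)) for d in env.tip_of("door_handle",c)])
a=cv2.resize(a[130:230,190:310],None,fx=3.3,fy=3.3,interpolation=2); b=cv2.resize(b[100:400,100:400],None,fx=1.3,fy=1.3,interpolation=2)
o=np.zeros((400,790,3),np.uint8); o[:a.shape[0],:a.shape[1]]=a; o[:390,400:790]=b; cv2.imwrite("pics/end.png",o)
# change against the first pictures near the bystanders
for c in("top","side"):
    i0=cv2.imread(f"pics/{c}0.png"); env.snapshot(c)
    for q in("bollard_a","hammer"): print(c,q,[np.round(np.array(d["xy"])*[560,420]).tolist() for d in env.tip_of(q,c) if d["conf"]>.4])
E
```

```text
eef_pos: [0.535, 0.0212, 0.2072]
tool_rot: [[0.159, 0.987, 0.0], [0.987, -0.159, -0.0], [0.0, 0.0, -1.0]]
ft_force: [-0.4, -0.3, 0.4]
eef_pos: [0.535, 0.0212, 0.2262]
ft_force: [-0.2, -0.7, -0.3]
eef_pos: [0.536, 0.0211, 0.3498]
ft_force: [0.4, -0.3, -0.7]
eef_pos: [0.402, -0.0387, 0.3469]
ft_force: [0.4, -0.6, 0.2]
top [([273.5, 199.9], 0.55)]
side [([285.8, 207.3], 0.57)]
top bollard_a [[418.0, 188.0], [364.0, 205.0]]
top hammer [[131.0, 309.0]]
side bollard_a [[214.0, 370.0], [220.0, 262.0], [238.0, 300.0], [336.0, 177.0]]
side hammer [[272.0, 133.0], [215.0, 367.0]]
```

View pics/end.png

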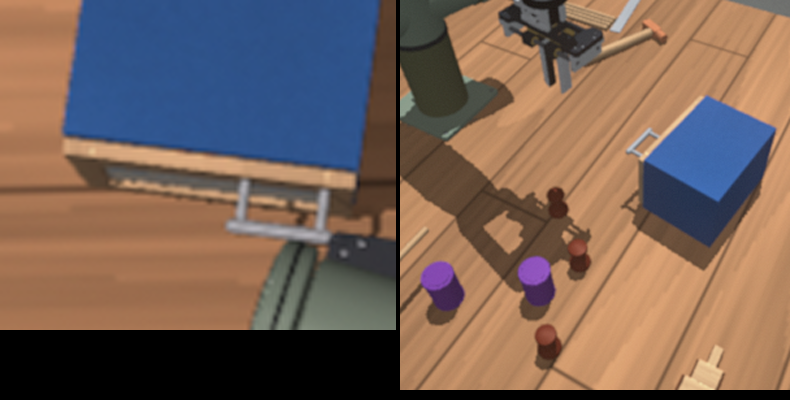

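The door is shut: the handle is back at top (273.5,200) and side (286,207), as at the start. The tin is inside, the bystanders are in place, and the arm is clear. Handing in.

```bash
python3 -c "
from plant import env
print(env.observe()['time'],env.job_done())"
```

```text
the job is handed in; nothing more can be done
37.2 None
```

I stood the red tin in the door rack and pushed the door shut until the catch snapped, then handed the job in at 37.2 s; the highest push I read at the wrist was about 19 N, and the bollards and hammer look unmoved.

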